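# Lock a tube carrier into the tube mixer

## Robot

A 7-joint arm with a two-finger parallel gripper is mounted at the origin on the work surface. World frame = base frame: x ahead of the robot, y to its left, z up, the work surface at z = 0. Lengths are in m, angles in degrees, forces in N, time in s.
With the tool pointing down it reaches from about 0.4 to 0.9 m from the base axis. Payload 5.5 kg.
Tool frame: the origin (TCP) lies at the very end of the fingers, on their centre line; the grasp point (between the pads) lies 19 mm behind it; z points along the fingers, y is the direction in which the jaws open and shut (so a half turn about z gives the same grasp; the last joint's range is limited). The gripper opens to 85 mm and grips with 20 to 120 N. Pads are 22 mm wide; open, the fingers measure 114 mm over their backs; the gripper's body (76 mm by 85 mm) begins 54 mm behind the grasp point. The pads swing forward as they close: fully open they stand 13 mm farther back than shut.
Start: joints at [85.955, 28.699, -24.465, 88.831, 12.651, 65.22, -12.049], TCP at [0.213, -0.614, 0.195] pointing down, gripper open.
Joint ranges: [-164.97, 164.97], [-17.58, 116.51], [-87.97, 89.64], [11.32, 138.91], [-80.73, 260.73], [10.89, 115.49], [-147.41, 147.41]. Speed limits (degrees/s): [147.25, 147.25, 180, 180, 180, 180, 180].

## Interface

Orientations are given as a 3x3 rotation matrix whose columns are the frame's x, y, z axes.
In Python, from plant import manip gives the robot as it stands. Calls block until the motion is done:
- manip.movep(position, orientation): joint-space move of the TCP to a pose.
- manip.servo_line(position, ori=None, velocity=0.15, max_force=None): straight line of the TCP; ori=None keeps the orientation; velocity is the mean speed in m/s. With max_force (N) it stops when the force on the tool has changed by that much, and returns True; else False.
- manip.move_j(angles): joint-space move.
- manip.set_gripper(opening, grip_force=None): finger opening in m; grip_force is the grip in N (None keeps the last); returns when the fingers have stopped.
- manip.wait(seconds).
- manip.inverse_kinematics(position, orientation): joint angles nearest the present ones, or None.
- manip.state(): the state.
- manip.get_image(name): name is "scene" or "top" or "wrist"; returns a dict with "frame" (384x512x3 uint8, blue, green, red), "K" (3x3 intrinsics, pixels), "origin" and "rotation" of the camera in the world; the wrist camera has in their place "hand_eye" (4x4, takes a point from camera to tool coordinates, whose origin is the TCP and whose axes are the flange's). Camera axes: x right, y down, z forward; pixel columns grow to the right and rows downward; lengths in m; the calibration is good to about 2 mm. The wrist camera is an equidistant fisheye: a pixel r from the principal point sees the ray r / f radians off the axis. A picture is of the moment at which its call begins: read the wrist's pose just before it. There is no depth.
A pose or a line that the arm cannot do raises manip.MotionError and nothing moves.
- manip.close_job(): hands the job in, once; it reports no verdict.
The state is a dict: "time_s": time; "joints": joint angles; "dq": joint speeds; "joint_torque": joint torques, N m; "eef_pos": TCP position; "tool_rot": TCP orientation; "ft_force": force on the tool from outside, world axes, zero at the start; "wrist_torque": the same for the moment, N m; "gripper_width": finger opening in m.
Only numpy, scipy, OpenCV 4.12 (cv2) and the standard library are available. Lean on these libraries where they do the work, as an engineer would, in place of code of your own. Each camera call takes 0.05 s, during which the arm holds its last target.

## Task

Take the short carrier with its three capped tubes out of the storage dock and stand it on the black rubber mat, let go, then take it the other way, by its two broad sides, and set it gently down into the bay of the tube mixer until it sits flat on the bay floor. Once it is in, press the mixer's sprung lever down until its catch clicks and holds it by itself, locking the carrier in. Keep the carrier upright throughout and do not push the long empty carrier or the small bottle about.

Things in the scene. Friction and masses are not known exactly. Their poses are not given: they have to be found in the camera images.
- carrier: Short white tube carrier, 36 (its x) x 60 (its y) x 60 mm high, about 0.22 kg; three grey-capped tubes in a row along y rise to 80 mm (row 15 x 51 mm). Origin: centre of underside, z up. End faces (+y, -y) have a notch 11 mm deep at 12 to 24 mm height; above 24 mm all four sides are flat. Same turned half round. Starts standing in the dock, aligned with it within 2 degrees.
- dock_floor (a point): Centre of the grey fixed dock's floor, 6 mm above the bench, dock axes. Base 110 x 90 mm. Two cheeks 62 mm high, 9 mm thick, 46 mm long cover the carrier's broad sides (+x, -x; 2 mm gap), so in the dock it can be gripped only by its ends (+y, -y), 60 mm apart. Stops 7 mm high stand 2 mm beyond the ends.
- mat_top (a point): Centre of the top of the fixed black rubber mat, 130 x 130 mm, 3 mm thick, where the carrier is put down to change the grip. Empty at the start; any heading of the carrier will do.
- mat: The mat itself; origin at the centre of its underside, on the bench.
- mixer: Fixed white mixer housing 160 (x) x 220 (y) x 50 mm high; origin on the bench under its middle, front -x. Bay 50 mm to its -y side, lever 55 mm to its +y side. As the lever goes down a steel tongue comes out of the bay's +y wall, 15 to 21 mm above the bay floor, into the carrier's notch; it bars the bay if the lever is pressed first.
- bay (a point): Centre of the bay floor, 50 mm above the bench, mixer axes: the carrier's underside centre goes here, its y along this y (either way round). 2 mm clearance all round: end walls with inner faces at y = +-32 mm, 50 mm wide, 55 mm high, leave no room for fingers at the ends; rails at x = +-20 mm, 7 mm high, leave the broad sides (+-x, 36 mm apart) free to grip.
- lever (a joint): Lever angle, rad: 0 = raised (sprung rest), grows as pressed, hard stop at 0.52. A pin on the lever passes a sprung roller between about 0.32 and 0.40; beyond that the catch holds the lever by itself at about 0.475, otherwise it springs back to 0. Pressing the pad slowly takes about 10 N at the roller, briefly up to 20 N if quick; 3 N elsewhere.
- lever_pad (a point): Centre of the top of the black pad (45 x 28 mm) on the lever's free end; moves with the lever; mixer axes when raised. Lever lies along mixer x, pivot 130 mm from the pad towards +x, sloping 0.45 rad up to the pad. Pad centre starts 148 mm above the bench; 89 mm when caught, 83 mm at the hard stop; it moves 15 mm to mixer -x on the way. Push straight down with shut fingers.
- long_carrier: Bystander: longer empty white carrier, 36 x 100 (its y) x 60 mm, standing on the bench; origin at the centre of its underside. Leave alone.
- dropper: Bystander: small amber bottle, 32 mm across, 70 mm high, standing; origin at the centre of its underside. Leave alone.
There are look-alikes about, which are no part of the job. What is shaped like the carrier but purple is not meant. Of the things that look like the mat, the smaller one is meant.

How it is judged:
By the outcome, as a careful person would: the job done as asked, in the order asked, and still so for the second after the job is handed in, with the robot touching nothing.
It also fails if it takes over 72 s, if anything falls off the work surface, if the arm or the gripper's body presses on something with over 40 N, if the wrist force passes 120 N, or if a joint passes its speed limit or range.

## Working session

There is one attempt and no reset: what is moved stays moved. The work goes in short steps, each a Python script; the robot and the scene stay as the last script left them, time stands still between calls to the robot, and variables do not carry over. Pictures are saved under pics/ and viewed, and the job is handed in when it is done.

```bash
ls; mkdir -p pics; python3 - <<'E'
from plant import manip
import cv2
for n in ["scene","top","wrist"]:
    im=manip.get_image(n); cv2.imwrite(f"pics/{n}0.png",im["frame"])
    print(n,im["K"].tolist(),{k:v.tolist() for k,v in im.items() if k in("origin","rotation","hand_eye")})
s=manip.state();print(s)
E
```

```text
pics
scene [[376.6567482637169, 0.0, 256.0049533674465], [0.0, 376.6567482637169, 193.617575004075], [0.0, 0.0, 1.0]] {'origin': [0.9951276691708614, 0.375182316802672, 0.6927631231210187], 'rotation': [[-0.6342791198929428, 0.5524501947784828, -0.5408223186565534], [0.7731027886773179, 0.4545506620904582, -0.44237515044640613], [0.0014409049893553609, -0.6987005638199689, -0.7154127800860627]]}
top [[462.57806473172934, 0.0, 254.76926551589406], [0.0, 462.57806473172934, 193.82390400361425], [0.0, 0.0, 1.0]] {'origin': [0.44627061783592986, 0.01820378916048162, 1.1743192767344053], 'rotation': [[0.01995801456563753, -0.9956244081214923, 0.091289186694406], [-0.999676845475927, -0.018434325653026242, 0.017503721233435403], [-0.015744277496838117, -0.0916090257040565, -0.9956705801296211]]}
wrist [[297.3186396354542, 0.0, 260.4269785343398], [0.0, 297.3186396354542, 192.8508773077693], [0.0, 0.0, 1.0]] {'hand_eye': [[8.834555344527952e-05, -0.9637783034363192, -0.2667046569156052, 0.0668139801985209], [0.9999999919596951, 0.000109407839972977, -6.411342739425103e-05, -0.00052455878195
[... 238 characters left out ...]
1007, -12.04655247]), 'dq': array([-0.15748762, -0.09358652, -0.12049056, -0.23915812, -0.05773004,
       -0.01877115,  0.01267421]), 'joint_torque': array([-6.58382560e-03, -5.70041227e+01, -5.82483217e+00, -2.81284994e+01,
        1.08544406e-02,  7.77807611e-03,  3.30551484e-05]), 'eef_pos': array([ 0.2127121 , -0.61358939,  0.19388306]), 'tool_rot': array([[ 9.44776410e-01,  3.27715251e-01, -4.98280079e-04],
       [ 3.27715630e-01, -9.44775288e-01,  1.45624262e-03],
       [ 6.47021031e-06, -1.53911784e-03, -9.99998816e-01]]), 'ft_force': array([-0.64977277,  0.62206488, -0.04413566]), 'wrist_torque': array([-0.04789791,  0.02921105,  0.04662281]), 'gripper_width': 0.08542244278517812}
```

View pics/scene0.png

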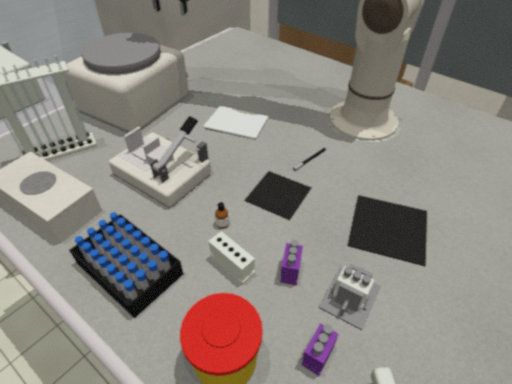

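View pics/top0.png

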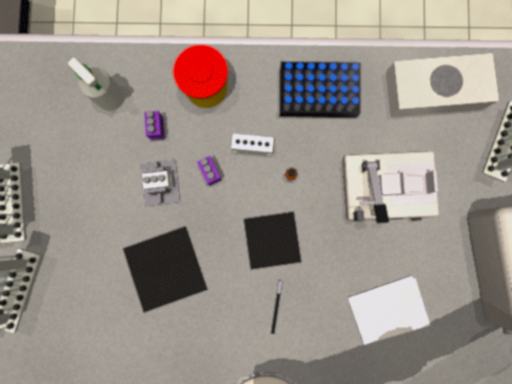

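View pics/wrist0.png

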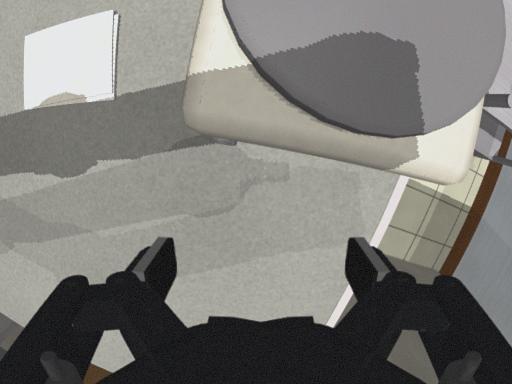

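```bash
cat > h.py <<'E'
from plant import manip
import numpy as np, cv2
def rays(im,px,T=None):
    px=np.atleast_2d(np.float64(px)); K=im["K"]
    d=np.c_[(px[:,0]-K[0,2])/K[0,0],(px[:,1]-K[1,2])/K[1,1]]
    if "hand_eye" in im:
        r=np.linalg.norm(d,axis=1)[:,None]; 
        d=np.c_[d/np.maximum(r,1e-9)*np.sin(r),np.cos(r)]
        H=T@im["hand_eye"]; R=H[:3,:3]; o=H[:3,3]
    else:
        d=np.c_[d,np.ones(len(d))]; R=im["rotation"]; o=im["origin"]
    return o,d@R.T
def plane(im,px,z,T=None):
    o,d=rays(im,px,T); return o+d*((z-o[2])/d[:,2:3])
def proj(im,P,T=None):
    P=np.atleast_2d(P); K=im["K"]
    if "hand_eye" in im: H=T@im["hand_eye"]; R=H[:3,:3]; o=H[:3,3]
    else: R=im["rotation"]; o=im["origin"]
    c=(P-o)@R
    if "hand_eye" in im:
        n=np.linalg.norm(c[:,:2],axis=1); th=np.arctan2(n,c[:,2]); q=c[:,:2]/n[:,None]*th[:,None]
    else: q=c[:,:2]/c[:,2:3]
    return q*[K[0,0],K[1,1]]+K[:2,2]
def wrist():
    s=manip.state(); T=np.eye(4); T[:3,:3]=s["tool_rot"]; T[:3,3]=s["eef_pos"]
    return manip.get_image("wrist"),T
def down(a):  # tool down, jaw (y) axis at world heading a deg
    c,s=np.cos(np.radians(a)),np.sin(np.radians(a))
    y=np.array([c,s,0]); z=np.array([0,0,-1.]); return np.c_[np.cross(y,z),y,z]
def rectfix(im,mask,z,T=None):
    cs,_=cv2.findContours(mask.astype(np.uint8),cv2.RETR_EXTERNAL,cv2.CHAIN_APPROX_NONE)
    c=max(cs,key=cv2.contourArea)[:,0,:]
    P=plane(im,c,z,T)[:,:2]
    return cv2.minAreaRect((P*1000).astype(np.float32))
E
python3 - <<'E'
from h import *
im=manip.get_image("top"); f=im["frame"]
g=f.max(2)
m=np.zeros(g.shape,bool); m[200:280,235:310]=(g<60)[200:280,235:310]
print("mat",rectfix(im,m,.003))
for n,p,z in [("dock",(158,182),.07),("mixer",(392,187),.05),("pad",(381,213),.148),("bay",(403,186),.09)]: print(n,plane(im,p,z))
a=cv2.resize(f[145:225,120:220],None,fx=5,fy=5,interpolation=2); b=cv2.resize(f[140:235,335:450],None,fx=5,fy=5,interpolation=2)
cv2.imwrite("pics/ta.png",a);cv2.imwrite("pics/tb.png",b)
E
```

```text
mat ((437.6346130371094, -6.8664398193359375), (123.29881286621094, 123.67061614990234), 9.233111381530762)
dock [[0.57182735 0.27152208 0.07      ]]
mixer [[ 0.5722062  -0.29556604  0.05      ]]
pad [[ 0.50297885 -0.24360739  0.148     ]]
bay [[ 0.57055516 -0.3101044   0.09      ]]
```

View pics/ta.png

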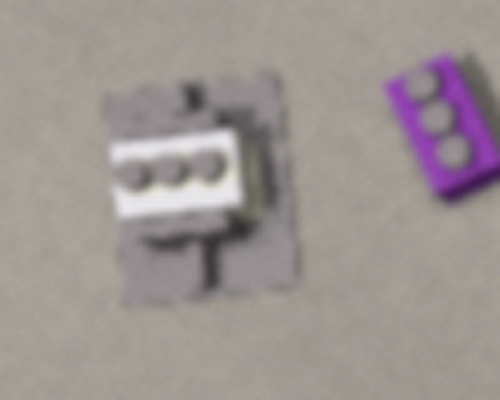

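View pics/tb.png

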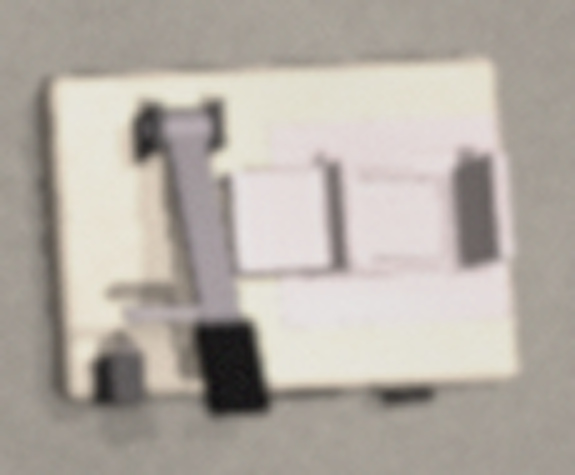

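```bash
python3 - <<'E'
from h import *
s=manip.state()
manip.servo_line(s["eef_pos"]+[0.1,0,.14],velocity=.25)
for n,p in [("mix",[.55,-.29,.30]),("dock",[.57,.27,.26])]:
    manip.movep(np.array(p),down(-84)); manip.wait(.3)
    im,T=wrist(); cv2.imwrite(f"pics/w_{n}.png",im["frame"]); np.savez(f"w_{n}.npz",T=T,**im)
    print(manip.state()["time_s"],manip.state()["joints"],T[:3,3])
E
```

```text
2.875 [ 50.23104438  22.6484479  -33.88021907  85.37693851  12.7885148
  75.86372092 -68.77788974] [ 0.5497186  -0.29080626  0.29997252]
5.25 [  12.25697424   33.30667698  -59.62274051   86.69486264   29.12813643
   76.76084532 -134.01224956] [0.57027294 0.26946142 0.2599857 ]
```

```bash
ls pics
```

```text
scene0.png
ta.png
tb.png
top0.png
w_dock.png
w_mix.png
wrist0.png
```

View pics/w_mix.png

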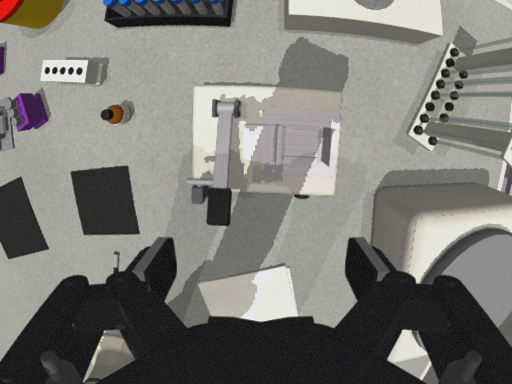

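View pics/w_dock.png

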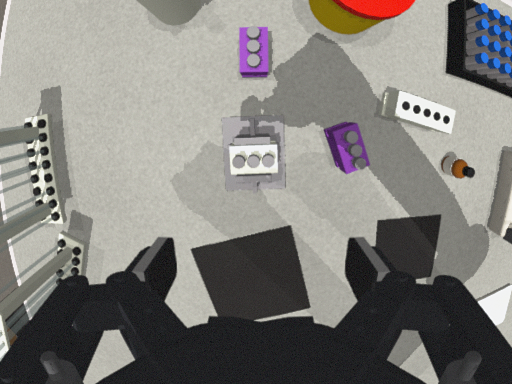

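```bash
python3 - <<'E'
import cv2
f=cv2.imread("pics/w_dock.png"); cv2.imwrite("pics/c1.png",cv2.resize(f[110:200,210:300],None,fx=6,fy=6,interpolation=cv2.INTER_NEAREST))
f=cv2.imread("pics/w_mix.png"); cv2.imwrite("pics/c2.png",cv2.resize(f[75:230,180:350],None,fx=4,fy=4,interpolation=cv2.INTER_NEAREST)[:600])
E
```

```text
(no output)
```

View pics/c1.png

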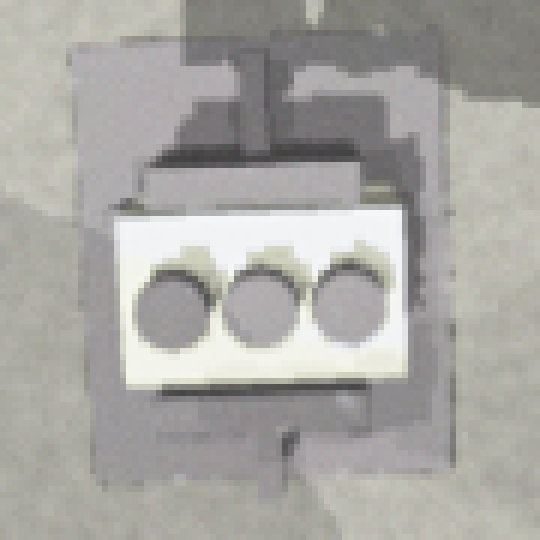

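View pics/c2.png

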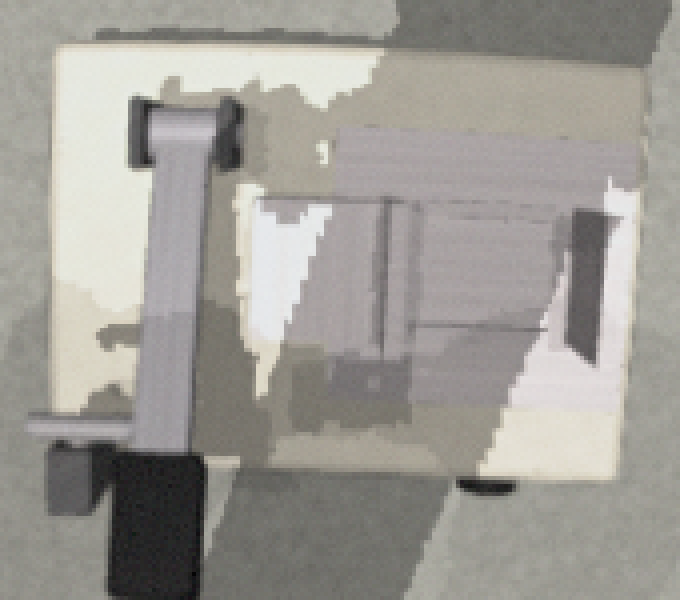

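```bash
cat >an.py <<'E'
from h import *
def ld(n):
    d=dict(np.load(n)); return d,d.pop("T")
def quad(im,T,q,z,n):
    P=plane(im,q,z,T)[:,:2]; c=P.mean(0)
    u=(P[1]-P[0]+P[2]-P[3]); v=(P[1]-P[2]+P[0]-P[3])
    print(n,"c",c.round(4),"len",[np.linalg.norm(P[i]-P[(i+1)%4]).round(4) for i in range(4)],"ang row",np.degrees(np.arctan2(u[1],u[0])).round(2),"col",np.degrees(np.arctan2(v[1],v[0])).round(2))
    return P
E
python3 - <<'E'
from an import *
im,T=ld("w_dock.npz")
q=np.array([(115,213),(407,208),(408,382),(126,388)])/6+[209.5,109.5]
quad(im,T,q,.066,"carrier")
q=np.array([(75,50),(442,38),(452,468),(96,488)])/6+[209.5,109.5]
quad(im,T,q,.006,"dockbase")
im2,T2=ld("w_mix.npz")
q=np.array([(57,45),(645,67),(617,478),(52,465)])/4+[179.5,74.5]
quad(im2,T2,q,.05,"mixer")
q=np.array([(116,453),(206,457),(199,598),(108,594)])/4+[179.5,74.5]
print(plane(im2,q,.148,T2))
f=im["frame"]
# mat in dock view
m=np.zeros((384,512),bool); m[212:280,374:442]=(f.max(2)<62)[212:280,374:442]
print(m.sum())
t=manip.get_image("top"); g=t["frame"]
for q,z,n in [([(344,154),(436,151),(439,217),(347,221)],.05,"mixer top"),([(143,170),(168,167),(169,186),(144,189)],.066,"car")]: quad(t,None,q,z,n)
for q,z,n in [([(111.5,148),(238,130),(243,205),(118,217)],.066,"car5")]: quad(t,None,np.array(q)/5+[119.5,144.5],z,n)
for q,z,n in [([(55,77),(492,61),(518,373),(70,397)],.05,"mix5")]: quad(t,None,np.array(q)/5+[334.5,139.5],z,n)
E
```

```text
carrier c [0.5772 0.2794] len [np.float64(0.0612), np.float64(0.0373), np.float64(0.0603), np.float64(0.0377)] ang row -83.04 col 7.64
dockbase c [0.5761 0.2802] len [np.float64(0.0884), np.float64(0.1069), np.float64(0.0897), np.float64(0.1095)] ang row -81.57 col 7.73
mixer c [ 0.577 -0.295] len [np.float64(0.2126), np.float64(0.1548), np.float64(0.2152), np.float64(0.1567)] ang row -85.69 col 3.78
[[ 0.52499045 -0.23249718  0.148     ]
 [ 0.52648065 -0.25877044  0.148     ]
 [ 0.48279937 -0.25990302  0.148     ]
 [ 0.48093987 -0.23231849  0.148     ]]
3479
mixer top c [ 0.5758 -0.2942] len [np.float64(0.2247), np.float64(0.1614), np.float64(0.2219), np.float64(0.1642)] ang row -86.76 col 2.16
car c [0.582  0.2777] len [np.float64(0.0612), np.float64(0.0465), np.float64(0.0609), np.float64(0.0465)] ang row -82.08 col 5.26
car5 c [0.5783 0.2799] len [np.float64(0.062), np.float64(0.0367), np.float64(0.0608), np.float64(0.0339)] ang row -82.12 col 6.81
mix5 c [ 0.5778 -0.2936] len [np.float64(0.2135), np.float64(0.1529), np.float64(0.2164), np.float64(0.1569)] ang row -86.35 col 3.28
```

```bash
python3 - <<'E'
from h import *
for n,p,hs in [("dock",[.5772,.2794,.034],[-82.6,97.4]),("mat",[.4376,-.0069,.031],[-86,94,4,-176,-130,-40,50,140]),("bay",[.5807,-.3444,.077],[3.8,-176.2]),("pad",[.5,-.246,.148],[-86,4,-176])]:
    for h in hs:
        for dz in (0,.15):
            q=manip.inverse_kinematics(np.array(p)+[0,0,dz],down(h)); print(n,h,dz,None if q is None else np.round(q,0))
E
```

```text
dock -82.6 0 [   6.   47.  -50.   96.   41.   57. -141.]
dock -82.6 0.15 [  10.   38.  -57.   90.   33.   70. -136.]
dock 97.4 0 [ 17.  64. -75.  96.  64.  74.  26.]
dock 97.4 0.15 [ 17.  49. -75.  90.  48.  79.  35.]
mat -86 0 [  43.   31.  -54.  125.   38.   42. -123.]
mat -86 0.15 [  59.   17.  -70.  118.   19.   58. -106.]
mat 94 0 [ 59.  60. -85. 124.  67.  70.  34.]
mat 94 0.15 [ 67.  32. -88. 118.  35.  66.  58.]
mat 4 0 [ 54.  43. -71. 124.  54.  53. -46.]
mat 4 0.15 [ 61.  19. -73. 118.  21.  59. -18.]
mat -176 0 [ -46.   30.   52.  127.  -38.   40. -142.]
mat -176 0.15 [ -72.   26.   86.  121.  -30.   61. -146.]
mat -130 0 [  19.   22.  -24.  125.   16.   35. -147.]
mat -130 0.15 [  51.   12.  -59.  118.   13.   56. -145.]
mat -40 0 [ 48.  35. -61. 125.  44.  46. -82.]
mat -40 0.15 [ 65.  23. -80. 118.  27.  61. -68.]
mat 50 0 [ 58.  53. -80. 124.  62.  63.  -7.]
mat 50 0.15 [ 61.  19. -73. 118.  21.  59.  28.]
mat 140 0 [ 55.  47. -75. 124.  57.  57.  87.]
mat 140 0.15 [ 61.  19. -73. 118.  21.  59. 118.]
bay 3.8 0 [ 69.  57. -69.  89.  55.  73.  -4.]
bay 3.8 0.15 [ 71.  50. -76.  82.  48.  85.  -0.]
bay -176.2 0 [  28.   36.    1.   91.   -1.   53. -147.]
bay -176.2 0.15 [  19.   28.   14.   84.   -7.   69. -143.]
pad -86 0 [ 67.  32. -58. 104.  31.  61. -89.]
pad -86 0.15 [ 73.  24. -66.  94.  23.  77. -82.]
pad 4 0 [ 77.  46. -78. 104.  48.  72. -11.]
pad 4 0.15 [ 80.  36. -84.  94.  36.  83.  -3.]
pad -176 0 [  12.   21.   14.  106.   -6.   54. -147.]
pad -176 0.15 [   2.   13.   26.   96.   -6.   72. -147.]
```

```bash
python3 - <<'E'
from h import *
R=down(-82.6)
manip.movep(np.array([.5772,.2794,.13]),R)
print(manip.servo_line(np.array([.5772,.2794,.028]),velocity=.08,max_force=8), manip.state()["eef_pos"])
manip.set_gripper(.05,40); manip.wait(.2)
s=manip.state();print(s["time_s"],s["gripper_width"],s["ft_force"],s["eef_pos"])
im=manip.get_image("top");cv2.imwrite("pics/t1.png",cv2.resize(im["frame"][140:240,100:240],None,fx=4,fy=4))
E
```

```text
False [0.57762672 0.2797064  0.02865984]
7.9417 0.050433193904149666 [ 0.07596394 -1.60939199  5.43749466] [0.5775626  0.27941042 0.02846872]
```

View pics/t1.png

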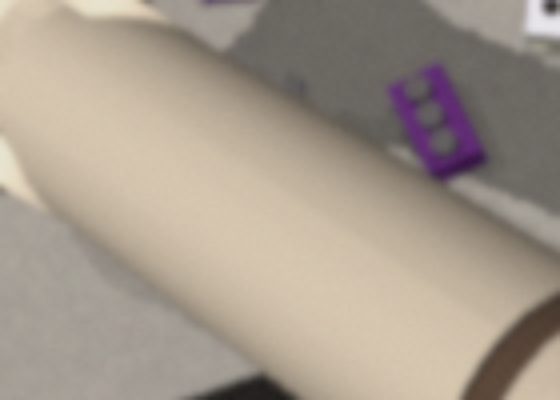

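```bash
python3 - <<'E'
from h import *
im,T=wrist();cv2.imwrite("pics/w2.png",im["frame"])
im=manip.get_image("scene");cv2.imwrite("pics/s2.png",cv2.resize(im["frame"][220:330,280:420],None,fx=5,fy=5))
E
```

```text
(no output)
```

View pics/w2.png

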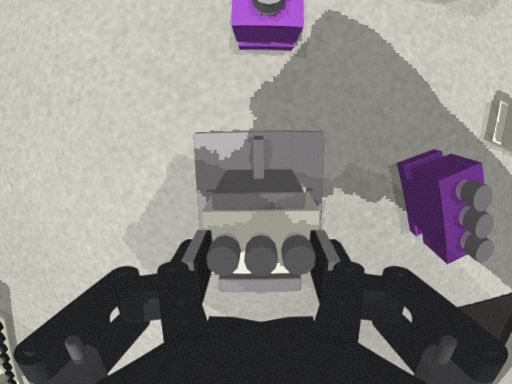

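View pics/s2.png

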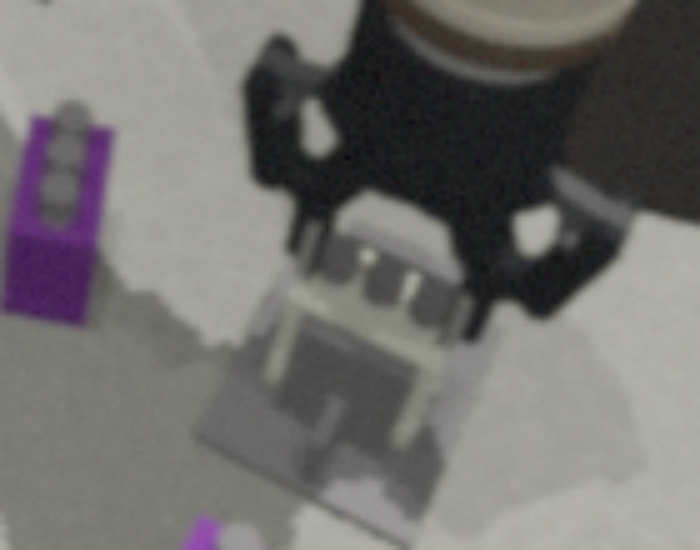

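```bash
python3 - <<'E'
from h import *
manip.set_gripper(.046,40); manip.wait(.2)
s=manip.state();print(s["time_s"],s["gripper_width"],s["ft_force"],s["eef_pos"])
im,T=wrist();cv2.imwrite("pics/w3.png",cv2.resize(im["frame"][190:330,150:370],None,fx=3.5,fy=3.5))
E
```

```text
8.5083 0.05014655370243515 [-0.29886056 -1.20870857  5.46474284] [0.57757031 0.27944823 0.02861114]
```

View pics/w3.png

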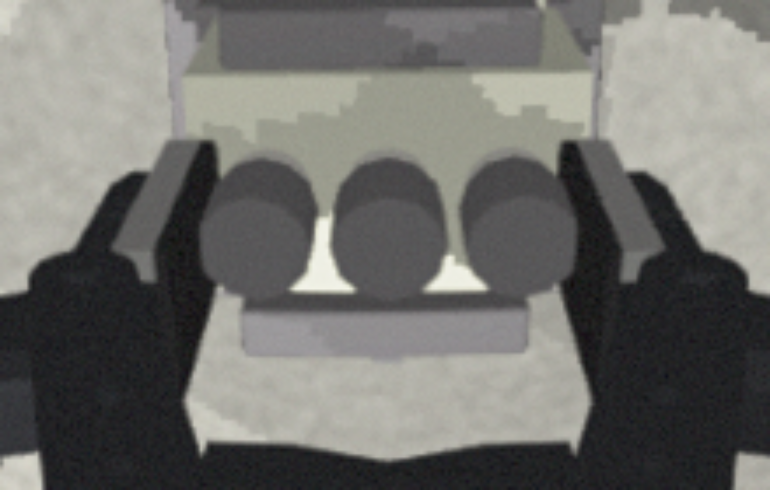

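```bash
python3 - <<'E'
from h import *
p=manip.state()["eef_pos"]
manip.set_gripper(.03,45)
print(manip.state()["gripper_width"])
manip.servo_line(np.array([p[0],p[1],.07]),velocity=.05)
s=manip.state();print(s["time_s"],s["gripper_width"],s["ft_force"],s["eef_pos"])
im,T=wrist();cv2.imwrite("pics/w4.png",im["frame"])
im=manip.get_image("scene");cv2.imwrite("pics/s4.png",cv2.resize(im["frame"][200:330,260:420],None,fx=4.5,fy=4.5))
E
```

```text
0.04964889235168009
9.7667 0.049604570335439295 [ 1.01000327  0.53153024 -2.64868054] [0.57736808 0.2791239  0.06967414]
```

View pics/w4.png

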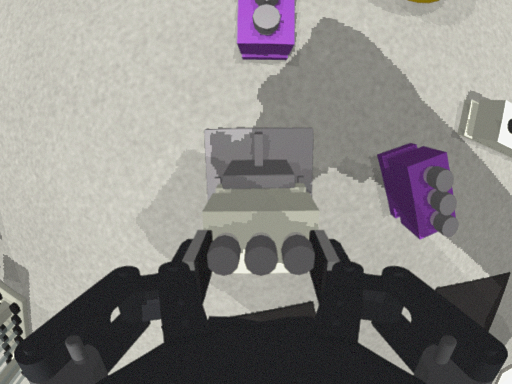

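View pics/s4.png

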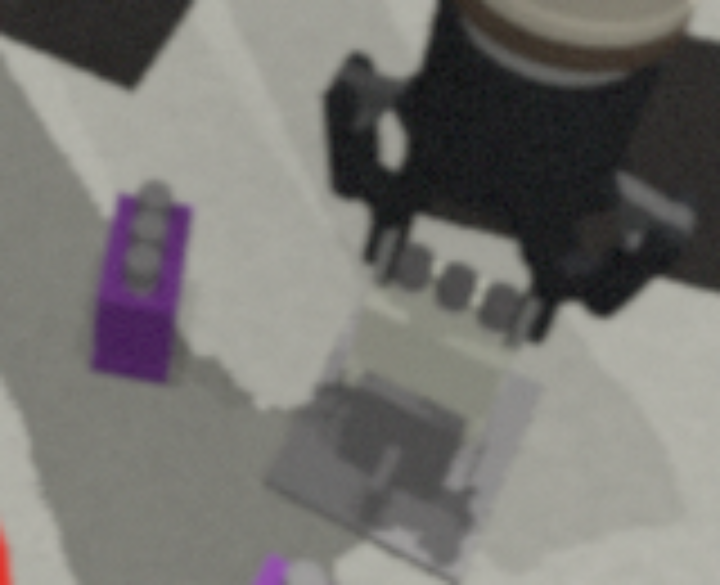

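```bash
python3 - <<'E'
from h import *
im,T=wrist()
R=T[:3,:3];t=T[:3,3]
def P(x,y,zback): return proj(im,t+R@np.array([x,y,-zback]),T)[0].round(0)
for y in (.025,.03):
  for zb in (0,.005,.01,.02,.04): print(y,zb,P(.011,y,zb),P(-.011,y,zb))
# carrier: underside z = .041ish below TCP .028-> underside TCP -.022
for h in (0,.06): print("car",h,P(.018,.03,h-.022),P(.018,-.03,h-.022),P(-.018,.03,h-.022))
print("caps", P(0,.018,.058),P(0,-.018,.058))
E
```

```text
0.025 0 [301. 203.] [299. 235.]
0.025 0.005 [302. 205.] [300. 238.]
0.025 0.01 [303. 208.] [301. 241.]
0.025 0.02 [305. 213.] [303. 248.]
0.025 0.04 [311. 226.] [308. 264.]
0.03 0 [308. 203.] [307. 234.]
0.03 0.005 [310. 205.] [308. 238.]
0.03 0.01 [311. 207.] [309. 241.]
0.03 0.02 [314. 213.] [311. 248.]
0.03 0.04 [320. 226.] [317. 264.]
car 0 [304. 184.] [218. 184.] [302. 231.]
car 0.06 [320. 212.] [202. 212.] [316. 273.]
caps [300. 263.] [222. 263.]
```

```bash
python3 - <<'E'
from h import *
im,T=wrist()
def isect(px,y):
    o,d=rays(im,px,np.eye(4)); return o+d*((y-o[1])/d[:,1:2])
f=cv2.imread("pics/w_dock.png")
cv2.imwrite("pics/c5.png",cv2.resize(f[225:345,100:420],None,fx=2.5,fy=2.5,interpolation=2))
f=im["frame"]
cv2.imwrite("pics/c6.png",cv2.resize(f[190:310,150:370],None,fx=3.5,fy=3.5,interpolation=2))
print(isect([[347,240],[357,290]],.0427))
for y in (.025,.030): print(y,isect([[312,232],[313,268],[315,290]],y))
E
```

```text
[[ 0.00606834  0.0427     -0.04721179]
 [-0.00792843  0.0427     -0.07120171]]
0.025 [[ 0.00968642  0.025      -0.04457903]
 [-0.00537912  0.025      -0.05399056]
 [-0.01204212  0.025      -0.06332591]]
0.03 [[-0.00152962  0.03       -0.01826872]
 [-0.01955808  0.03       -0.0295312 ]
 [-0.02753148  0.03       -0.04070253]]
```

View pics/c5.png

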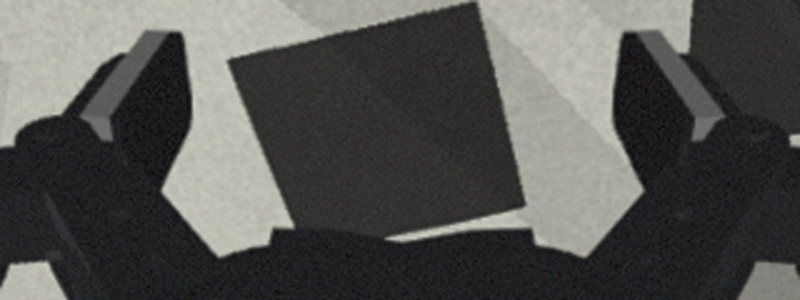

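View pics/c6.png

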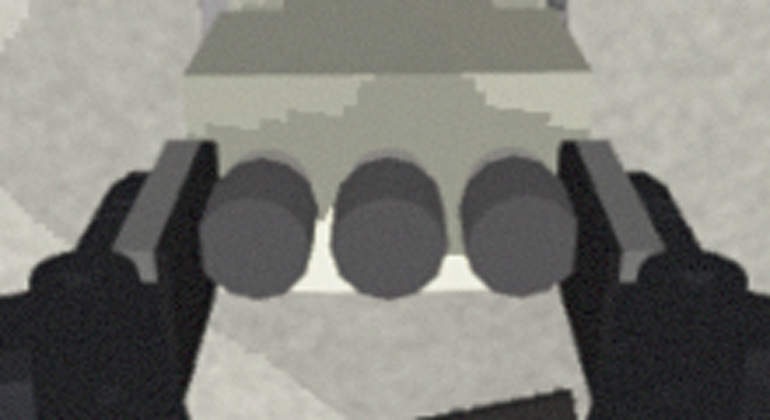

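```bash
python3 - <<'E'
from h import *
im=manip.get_image("scene"); s=manip.state(); R=s["tool_rot"]; t=s["eef_pos"]
cv2.imwrite("pics/s5.png",cv2.resize(im["frame"][235:305,320:400],None,fx=8,fy=8,interpolation=2))
o,d=rays(im,[[343,258],[381,275.5]])
o=(o-t)@R; d=d@R
for x in (.011,0): print(x,(o+d*((x-o[0])/d[:,:1])).round(4))
w,T=wrist()
def isect(px,y):
    o,d=rays(w,px,np.eye(4)); return o+d*((y-o[1])/d[:,1:2])
print(isect([[173,239],[176,265]],-.0427),w["hand_eye"][:3,3])
def P(x,y,zb): return ((proj(im,t+R@np.array([x,y,-zb]))-[320,235])*8).round(0)
for zb in (0,.005,.045): print(zb,P(.011,.025,zb),P(.011,-.025,zb),P(.011,-.03,zb))
E
```

```text
0.011 [[ 0.011   0.0322 -0.0563]
 [ 0.011  -0.038  -0.0577]]
0 [[ 0.      0.0342 -0.0413]
 [ 0.     -0.0379 -0.0427]]
[[ 0.008261   -0.0427     -0.05083729]
 [-0.00598085 -0.0427     -0.05118533]] [ 0.0667164  -0.00042337 -0.1783589 ]
0 [[173. 334.]] [[374. 433.]] [[395. 444.]]
0.005 [[176. 322.]] [[379. 422.]] [[399. 432.]]
0.045 [[205. 227.]] [[417. 328.]] [[439. 339.]]
```

View pics/s5.png

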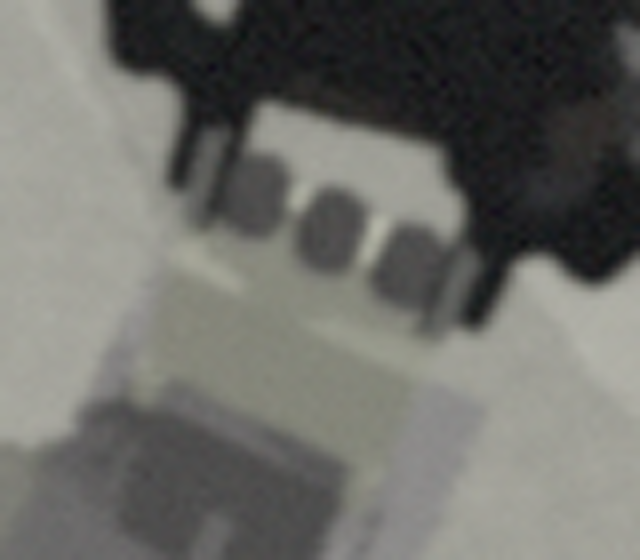

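```bash
python3 - <<'E'
from h import *
p=manip.state()["eef_pos"].copy()
r=manip.servo_line(np.array([.5775,.2794,.0285]),velocity=.05,max_force=9)
s=manip.state();print(r,s["time_s"],s["gripper_width"],s["ft_force"],s["eef_pos"])
im,T=wrist();cv2.imwrite("pics/w6.png",im["frame"])
E
```

```text
True 10.8583 0.049699541308347264 [-0.97574812  0.40892538  4.30253902] [0.57671396 0.27893027 0.02866113]
```

View pics/w6.png

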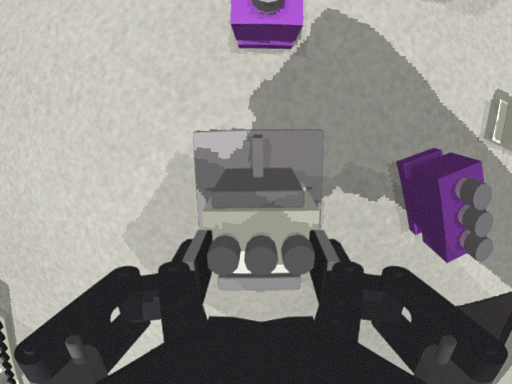

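```bash
python3 - <<'E'
from h import *
manip.set_gripper(.085)
r=manip.servo_line(np.array([.5775,.2794,-.008]),velocity=.08,max_force=8)
s=manip.state();print(r,s["eef_pos"])
manip.set_gripper(.045,45)
s=manip.state();print(s["time_s"],s["gripper_width"],s["ft_force"],s["eef_pos"])
im,T=wrist();cv2.imwrite("pics/w7.png",im["frame"])
im=manip.get_image("scene");cv2.imwrite("pics/s7.png",cv2.resize(im["frame"][215:330,280:420],None,fx=5,fy=5))
E
```

```text
False [ 0.57711884  0.27954207 -0.0085239 ]
12.3083 0.059058496645474676 [0.22039471 0.56524249 3.30377368] [ 0.5780712   0.27976714 -0.00726904]
```

View pics/w7.png

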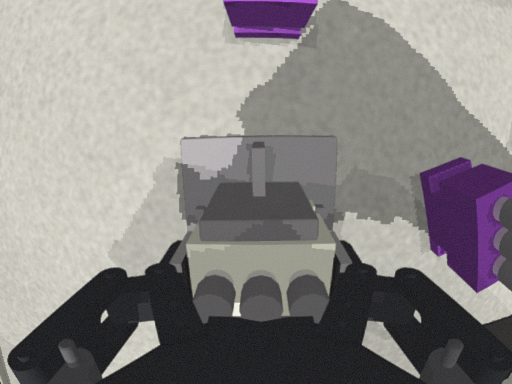

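View pics/s7.png

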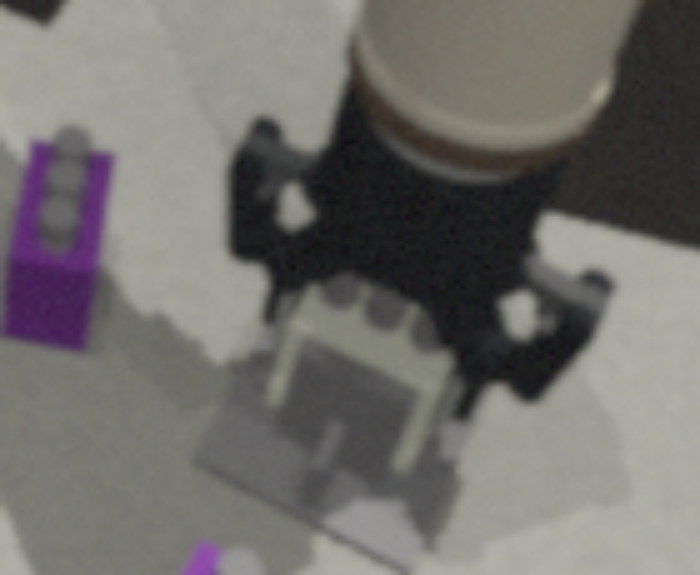

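```bash
python3 - <<'E'
from h import *
p=manip.state()["eef_pos"].copy()
manip.servo_line(np.array([p[0],p[1],.10]),velocity=.1)
s=manip.state();print(s["time_s"],s["gripper_width"],s["ft_force"])
manip.movep(np.array([.4376,-.0069,.07]),down(-86))
manip.servo_line(np.array([.4376,-.0069,.005]),velocity=.08)
r=manip.servo_line(np.array([.4376,-.0069,-.016]),velocity=.02,max_force=4)
s=manip.state();print(r,s["time_s"],s["gripper_width"],s["ft_force"],s["eef_pos"])
im,T=wrist();cv2.imwrite("pics/w8.png",im["frame"])
im=manip.get_image("scene");cv2.imwrite("pics/s8.png",cv2.resize(im["frame"][100:260,200:400],None,fx=4,fy=3.75))
E
```

```text
13.6417 0.05936677202280898 [-0.71578332  0.28190392 -2.46140255]
True 16.575 0.05956225629278768 [-0.33483713  0.61437642  5.44753188] [ 0.43760098 -0.00692824 -0.01032349]
```

View pics/w8.png

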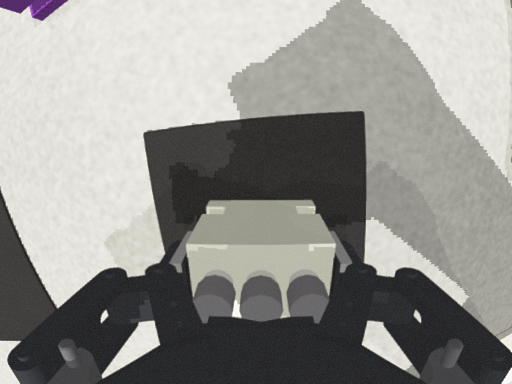

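View pics/s8.png

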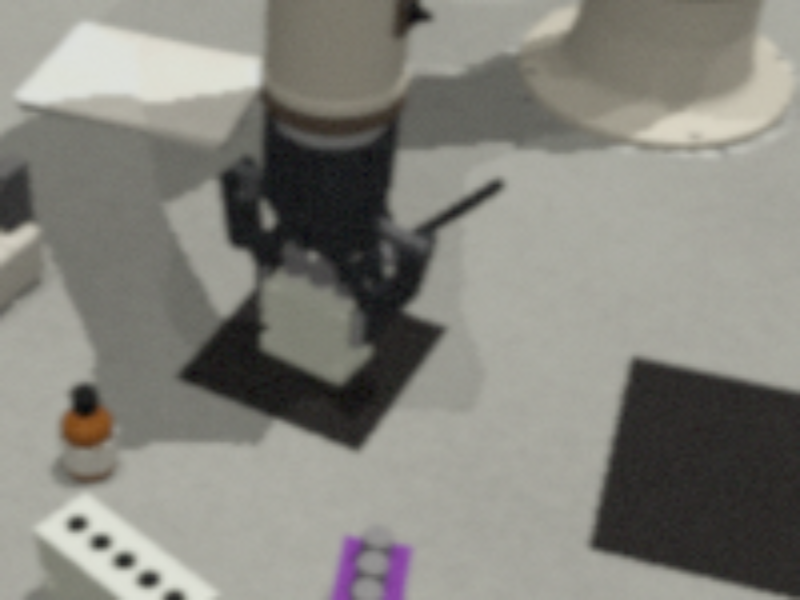

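```bash
python3 - <<'E'
from h import *
manip.set_gripper(.085)
manip.wait(.2)
manip.servo_line(np.array([.4376,-.0069,.17]),velocity=.15)
manip.wait(.2)
im,T=wrist();cv2.imwrite("pics/w9.png",im["frame"]); np.savez("w9.npz",T=T,**im)
print(manip.state()["time_s"])
f=im["frame"]; cv2.imwrite("pics/c9.png",cv2.resize(f[120:260,180:340],None,fx=5,fy=4.285,interpolation=cv2.INTER_NEAREST))
m=(f.min(2)>120); m[:, :200]=0;m[:,330:]=0;m[:100]=0;m[300:]=0
t=manip.get_image("top");cv2.imwrite("pics/t9.png",t["frame"])
E
```

```text
18.8667
```

View pics/w9.png

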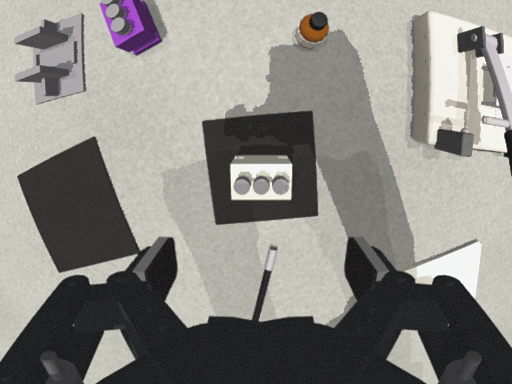

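View pics/t9.png

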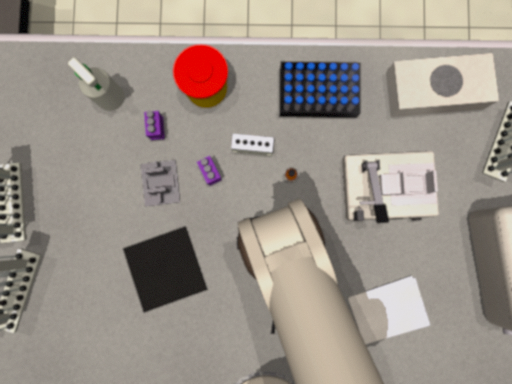

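```bash
python3 - <<'E'
import cv2
f=cv2.imread("pics/w9.png"); cv2.imwrite("pics/c9.png",cv2.resize(f[140:215,215:305],None,fx=8,fy=8,interpolation=cv2.INTER_NEAREST))
E
```

View pics/c9.png

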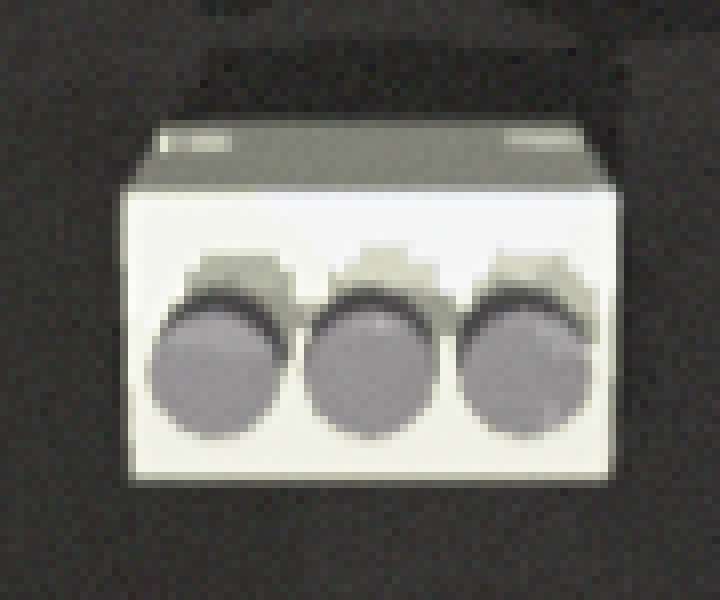

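```bash
python3 - <<'E'
from an import *
im,T=ld("w9.npz")
q=np.array([(121,187),(622,187),(612,484),(130,484)])/8+[214.5,139.5]
P=quad(im,T,q,.063,"carrier")
print((P-T[:2,3])@T[:2,:2])
manip.movep(np.array([.52,-.335,.22]),down(-86)); manip.wait(.3)
im,T=wrist();np.savez("w10.npz",T=T,**im);f=im["frame"]
cv2.imwrite("pics/w10.png",f); print(manip.state()["time_s"])
E
```

```text
carrier c [ 0.4362 -0.0068] len [np.float64(0.061), np.float64(0.0378), np.float64(0.0605), np.float64(0.0378)] ang row -85.98 col 3.94
[[ 0.01788695 -0.03043468]
 [ 0.01790797  0.03053785]
 [-0.0198528   0.03026868]
 [-0.01987151 -0.03025369]]
20.5583
```

View pics/w10.png

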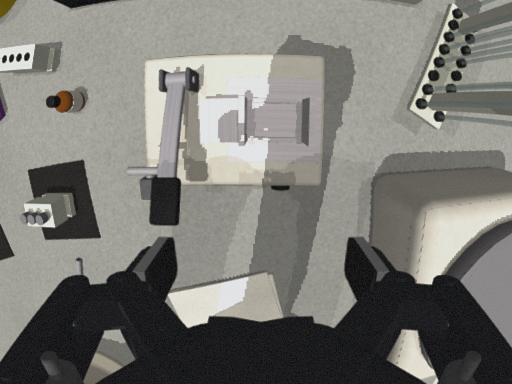

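```bash
python3 - <<'E'
import cv2
f=cv2.imread("pics/w10.png"); cv2.imwrite("pics/c10.png",cv2.resize(f[75:155,225:325],None,fx=7,fy=7,interpolation=cv2.INTER_NEAREST))
cv2.imwrite("pics/c11.png",cv2.resize(f[45:235,130:335],None,fx=3.15,fy=3.15,interpolation=cv2.INTER_NEAREST))
E
```

```text
(no output)
```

View pics/c10.png

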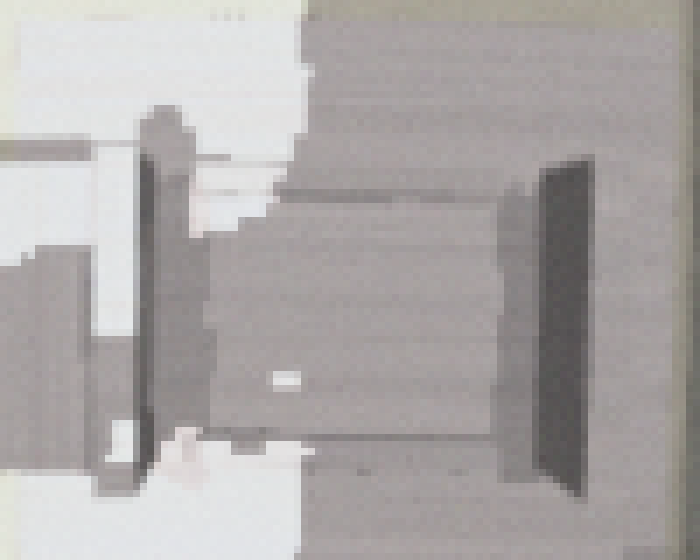

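View pics/c11.png

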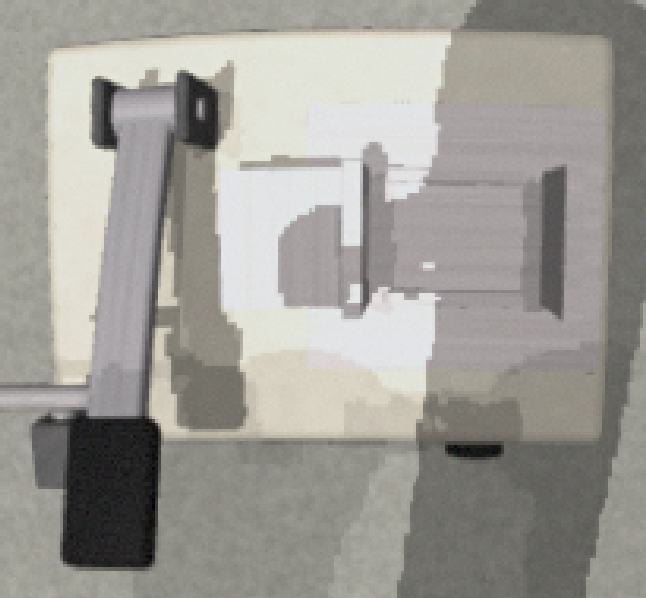

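```bash
cat >>an.py <<'E'
def mix2w(P,c,th):
    P=np.atleast_2d(P).astype(float); a=np.radians(th); R=np.array([[np.cos(a),-np.sin(a)],[np.sin(a),np.cos(a)]])
    return np.c_[P[:,:2]@R.T+c,P[:,2]]
E
python3 - <<'E'
from an import *
im,T=ld("w10.npz")
q=np.array([(50,48),(612,38),(606,442),(52,440)])/3.15+[129.5,44.5]
quad(im,T,q,.05,"mixer w10")
for n,p in [("wall+ top",[(.025,-.018,.105),(-.025,-.018,.105)]),("wall+ bot",[(.025,-.018,.05),(-.025,-.018,.05)]),("wall- top",[(.025,-.082,.105),(-.025,-.082,.105)]),("wall- bot",[(.025,-.082,.05),(-.025,-.082,.05)]),("rails",[(.02,-.03,.057),(.02,-.07,.057),(-.02,-.03,.057),(-.02,-.07,.057)])]:
    print(n,((proj(im,mix2w(p,[.5774,-.2945],3.8),T)-[224.5,74.5])*7).round(0).tolist())
E
```

```text
mixer w10 c [ 0.5765 -0.2959] len [np.float64(0.2135), np.float64(0.1552), np.float64(0.2206), np.float64(0.156)] ang row -86.31 col 3.23
wall+ top [[130.0, 140.0], [130.0, 493.0]]
wall+ bot [[149.0, 160.0], [149.0, 457.0]]
wall- top [[588.0, 147.0], [580.0, 498.0]]
wall- bot [[535.0, 165.0], [529.0, 461.0]]
rails [[221.0, 188.0], [467.0, 191.0], [220.0, 431.0], [463.0, 434.0]]
```

```bash
python3 - <<'E'
from an import *
im,T=ld("w10.npz")
f=lambda q,z: plane(im,np.array(q)/7+[224.5,74.5],z,T)
a=f([(137,320),(590.5,327)],.105); print("top",a.mean(0),np.linalg.norm(a[0]-a[1]))
a=f([(152.5,318),(538.5,321)],.05); print("bot",a.mean(0),np.linalg.norm(a[0]-a[1]))
a=f([(340,197),(340,437)],.057); print("rails57",a.mean(0),np.linalg.norm(a[0]-a[1]))
a=f([(595,157),(586,497)],.105); d=a[0]-a[1]; print("wall- len",np.linalg.norm(d),np.degrees(np.arctan2(d[1],d[0])),a.mean(0))
# model bay
for c in ([.5774,-.2945],[.577,-.2952]): print(mix2w([[0,-.05,.05],[-.07,.055,.148]],c,3.8))
q=np.array([(74,418),(161,421),(154,566),(63,565)])/3.15+[129.5,44.5]
print("pad",plane(im,q,.148,T).mean(0))
# scene cross-check of wall tops
s=manip.get_image("scene"); cv2.imwrite("pics/s10.png",cv2.resize(s["frame"][115:210,100:220],None,fx=6,fy=6,interpolation=2))
for n,p in [("wall+",[(.025,-.018,.105),(-.025,-.018,.105)]),("wall-",[(.025,-.082,.105),(-.025,-.082,.105)])]: print(n,((proj(s,mix2w(p,[.577,-.2952],3.8))-[99.5,114.5])*6).round(0).tolist())
E
```

```text
top [ 0.58027512 -0.34539956  0.105     ] 0.06381863027168122
bot [ 0.57938976 -0.34534299  0.05      ] 0.06435175253414262
rails57 [ 0.57960416 -0.34399074  0.057     ] 0.03948886955277284
wall- len 0.048570654241316284 3.5906808466473286 [ 0.58229646 -0.3773491   0.105     ]
[[ 0.5807137  -0.34439007  0.05      ]
 [ 0.50390883 -0.24426009  0.148     ]]
[[ 0.5803137  -0.34509007  0.05      ]
 [ 0.50350883 -0.24496009  0.148     ]]
pad [ 0.50325473 -0.24747276  0.148     ]
wall+ [[256.0, 190.0], [344.0, 130.0]]
wall- [[152.0, 135.0], [241.0, 78.0]]
```

View pics/s10.png

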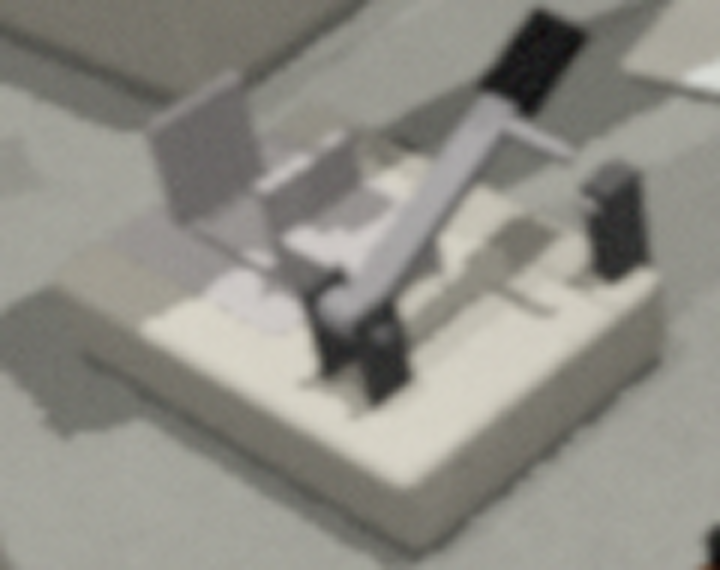

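```bash
python3 - <<'E'
from h import *
manip.movep(np.array([.4362,-.0068,.10]),down(4))
r=manip.servo_line(np.array([.4362,-.0068,-.009]),velocity=.12,max_force=8)
s=manip.state();print(r,s["time_s"],s["eef_pos"],s["joints"].round(0))
manip.set_gripper(.02,45); manip.wait(.1)
s=manip.state();print(s["time_s"],s["gripper_width"],s["ft_force"],s["eef_pos"])
im,T=wrist();cv2.imwrite("pics/w12.png",im["frame"])
E
```

```text
False 23.0167 [ 0.43672234 -0.00670034 -0.0085587 ] [ 47.  42. -61. 125.  55.  46. -47.]
23.625 0.035618084325544856 [ 0.06977303 -0.85420738  6.56095597] [ 0.43656349 -0.00693804 -0.00860931]
```

View pics/w12.png

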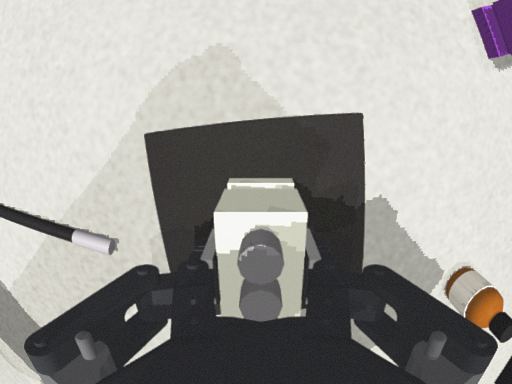

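```bash
python3 - <<'E'
from h import *
im,T=wrist()
f=im["frame"]
cv2.imwrite("pics/c12.png",cv2.resize(f[170:240,200:320],None,fx=6,fy=6,interpolation=cv2.INTER_NEAREST))
for px in [(215,212.5),(261,212.5),(306,212.5)]:
    print(((plane(im,px,.063,T)[0]-T[:3,3])@T[:3,:3]).round(4))
p=manip.state()["eef_pos"]
manip.servo_line(np.array([p[0],p[1],.18]),velocity=.2)
s=manip.state();print(s["time_s"],s["gripper_width"],s["ft_force"],s["eef_pos"])
manip.movep(np.array([.58,-.3452,.20]),down(3.7))
manip.servo_line(np.array([.58,-.3452,.10]),velocity=.15); manip.wait(.2)
s=manip.state();print(s["time_s"],s["gripper_width"],s["ft_force"],s["eef_pos"],s["joints"].round(0))
im,T=wrist();cv2.imwrite("pics/w13.png",im["frame"])
np.savez("w13.npz",T=T,**im)
im=manip.get_image("top");cv2.imwrite("pics/t13.png",cv2.resize(im["frame"][130:240,325:455],None,fx=5,fy=5,interpolation=2))
im=manip.get_image("scene");cv2.imwrite("pics/s13.png",cv2.resize(im["frame"][75:210,90:250],None,fx=4.4,fy=4.4,interpolation=2))
E
```

```text
[ 0.0304 -0.0181 -0.0716]
[ 0.0305 -0.0004 -0.0716]
[ 0.0304  0.0168 -0.0716]
24.8167 0.035943521195964376 [-0.64486218  0.10530269 -1.51734983] [ 0.43554834 -0.00733496  0.17901154]
27.2083 0.0354647620950496 [ 0.03856542 -0.73089804 -2.81292058] [ 0.58077011 -0.34544039  0.10131626] [ 68.  53. -67.  88.  51.  72.  -2.]
```

View pics/w13.png

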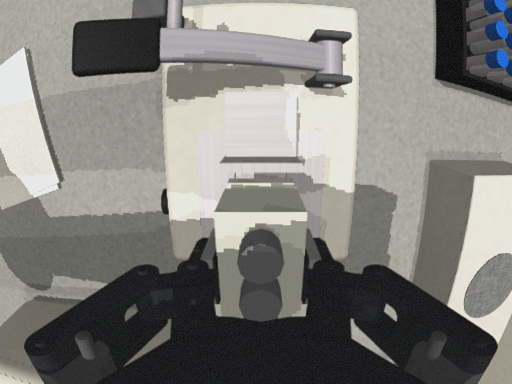

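View pics/c12.png

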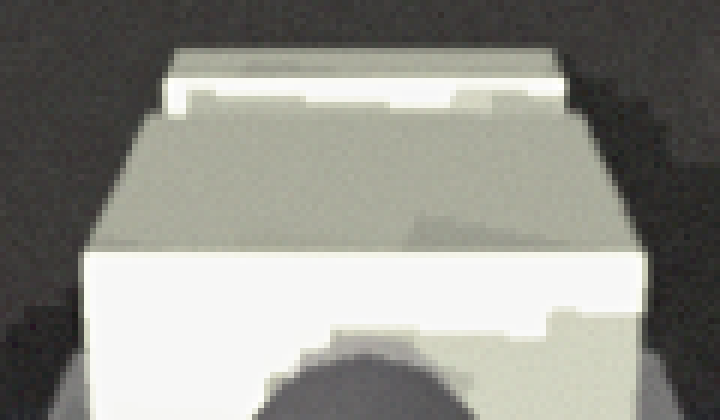

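View pics/s13.png

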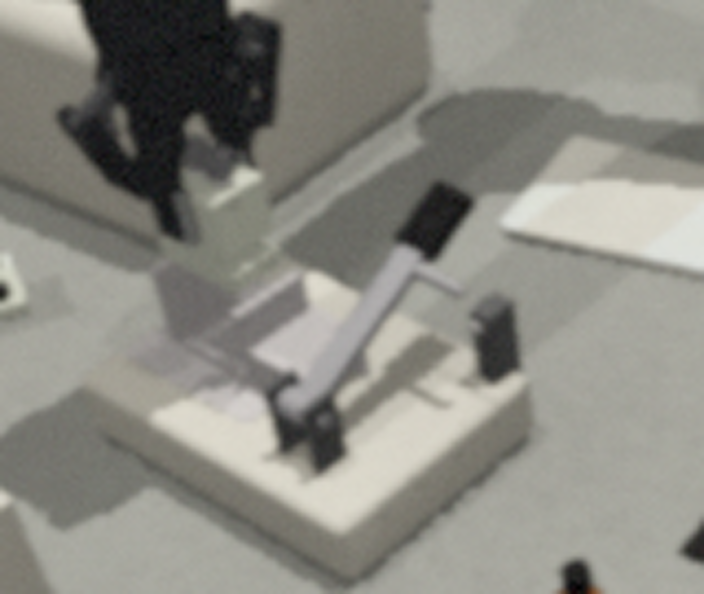

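```bash
python3 - <<'E'
import cv2
f=cv2.imread("pics/w13.png"); cv2.imwrite("pics/c13.png",cv2.resize(f[140:225,195:330],None,fx=5.8,fy=5.8,interpolation=cv2.INTER_NEAREST))
E
```

```text
(no output)
```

View pics/c13.png

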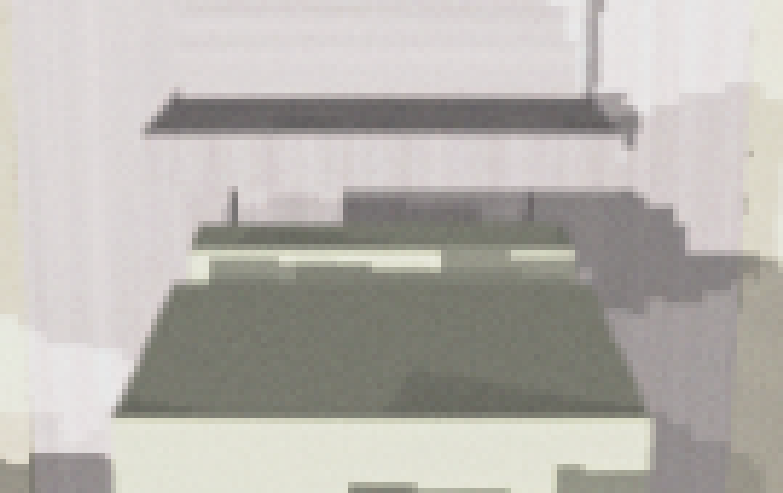

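View pics/t13.png

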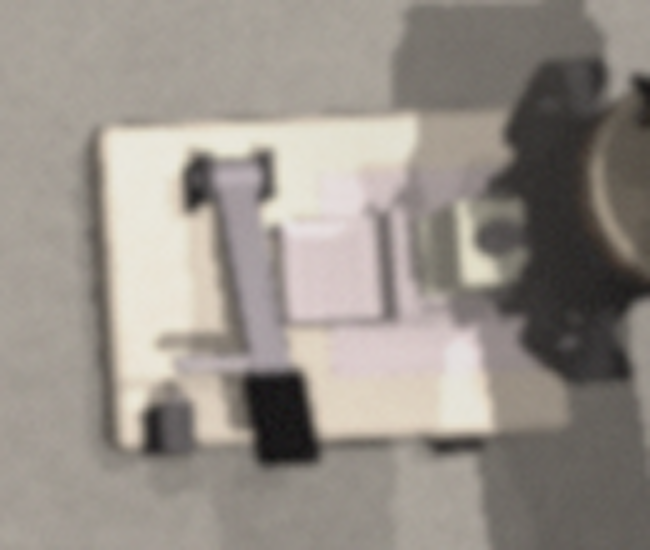

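```bash
python3 - <<'E'
from an import *
im,T=ld("w13.npz")
f=lambda px,z:((plane(im,px,z,T)[0]-T[:3,3])@T[:3,:3]).round(4)
g=lambda c,r:(195-.5+c/5.8,140-.5+r/5.8)
print("wall inner",f(g(145,191),.105),f(g(632,191),.105),"outer",f(g(145,132),.105),f(g(632,132),.105))
print("rails",f(g(234,208),.057),f(g(530,208),.057))
zb=T[2,3]+.0116
print("car bottom",f(g(193,248),zb),f(g(577,248),zb),"car top",f(g(112,415),zb+.06),f(g(652,415),zb+.06))
print("rail lines z.05",f(g(234,208),.05),f(g(530,208),.05))
E
```

```text
wall inner [ 0.0322 -0.0254 -0.0038] [ 0.0322  0.0252 -0.0037] outer [ 0.0385 -0.0252 -0.0038] [ 0.0385  0.025  -0.0037]
rails [ 0.0201 -0.0204  0.0443] [0.0201 0.0188 0.0443]
car bottom [ 0.028  -0.0196 -0.0117] [ 0.028   0.0187 -0.0116] car top [ 0.031  -0.0185 -0.0717] [ 0.031   0.0171 -0.0716]
rail lines z.05 [ 0.0186 -0.021   0.0513] [0.0186 0.0194 0.0513]
```

```bash
python3 - <<'E'
from h import *
def pr(r):
    s=manip.state();print(r,round(s["time_s"],2),round(s["gripper_width"],4),s["ft_force"].round(2),s["wrist_torque"].round(2),s["eef_pos"].round(4))
pr(0)
r=manip.servo_line(np.array([.5802,-.3456,.055]),velocity=.05,max_force=5);pr(r)
if not r:
    r=manip.servo_line(np.array([.5802,-.3456,.030]),velocity=.015,max_force=5);pr(r)
im,T=wrist();cv2.imwrite("pics/w14.png",im["frame"])
im=manip.get_image("scene");cv2.imwrite("pics/s14.png",cv2.resize(im["frame"][75:210,90:250],None,fx=4.4,fy=4.4,interpolation=2))
E
```

```text
0 27.36 0.0354 [ 0.43 -0.25 -1.48] [ 0.02 -0.02 -0.03] [ 0.5803 -0.3454  0.1007]
False 28.41 0.0357 [ 0.5   0.25 -2.07] [ 0.    0.01 -0.  ] [ 0.5805 -0.3456  0.0554]
True 29.48 0.0353 [ 0.2  -1.21  5.7 ] [-0.1   0.01 -0.02] [ 0.5802 -0.3456  0.0385]
```

View pics/w14.png

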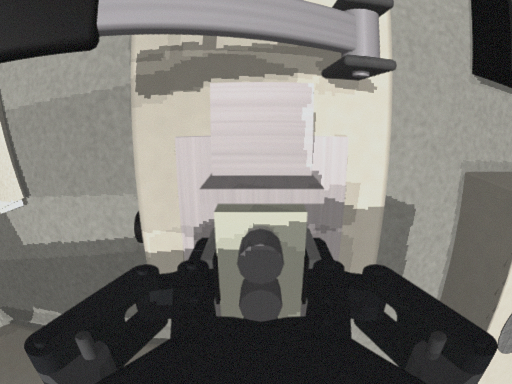

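View pics/s14.png

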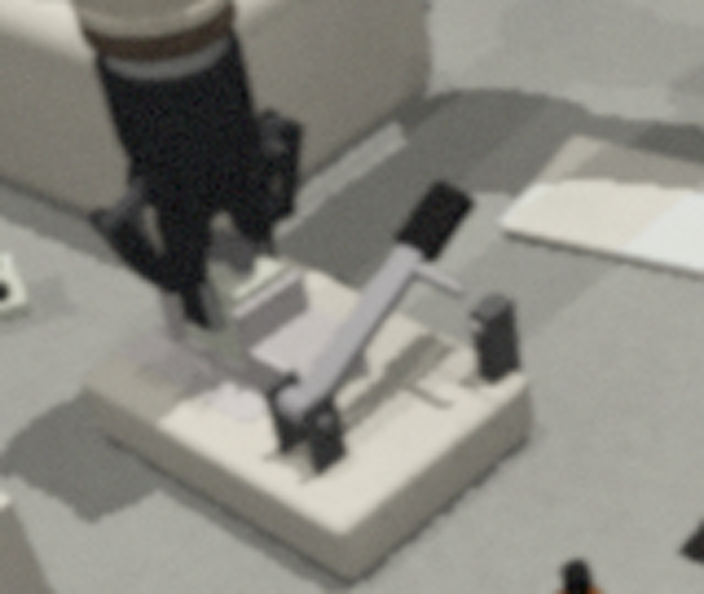

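```bash
python3 - <<'E'
from h import *
manip.set_gripper(.075); manip.wait(.1)
manip.servo_line(np.array([.5802,-.3456,.19]),velocity=.15)
manip.movep(np.array([.51,-.31,.20]),down(3.7)); manip.set_gripper(0.0,30); manip.wait(.1)
im,T=wrist();cv2.imwrite("pics/w15.png",im["frame"]);np.savez("w15.npz",T=T,**im)
print(manip.state()["time_s"],manip.state()["eef_pos"])
im=manip.get_image("scene");cv2.imwrite("pics/s15.png",cv2.resize(im["frame"][75:210,90:250],None,fx=4.4,fy=4.4,interpolation=2))
E
```

```text
32.5833 [ 0.50999255 -0.31004086  0.20004095]
```

View pics/w15.png

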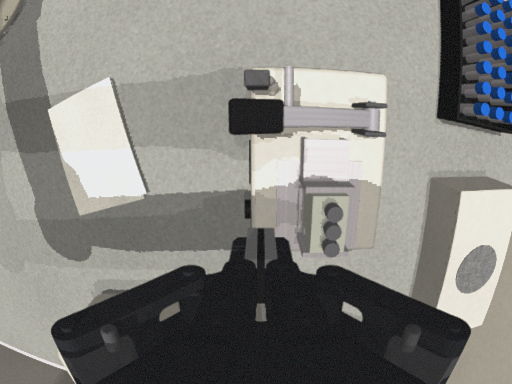

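View pics/s15.png

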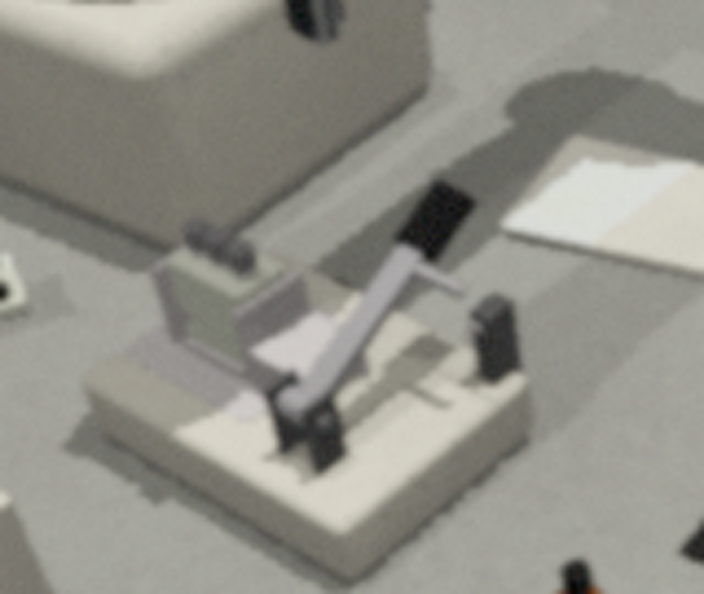

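```bash
python3 - <<'E'
from h import *
d=dict(np.load("w15.npz"));T=d.pop("T")
print(plane(d,[(229.5,98),(283,98.5),(283.5,134.5),(229.5,135)],.148,T).mean(0))
o,r=rays(d,[(261,228)],np.eye(4)); print(o+r*((.011-o[0])/r[:,:1]))
manip.movep(np.array([.497,-.2465,.16]),down(3.7))
r=manip.servo_line(np.array([.497,-.2465,.08]),velocity=.05,max_force=2.5)
s=manip.state();print(r,s["time_s"],s["eef_pos"],s["ft_force"])
im,T=wrist();cv2.imwrite("pics/w16.png",im["frame"])
im=manip.get_image("scene");cv2.imwrite("pics/s16.png",cv2.resize(im["frame"][75:210,90:250],None,fx=4.4,fy=4.4,interpolation=2))
E
```

```text
[ 0.50189028 -0.24546948  0.148     ]
[[ 0.011      -0.00040217 -0.03953499]]
False 34.7833 [ 0.49711937 -0.2464818   0.08022175] [-0.88888491  0.85330167  2.21739208]
```

View pics/s16.png

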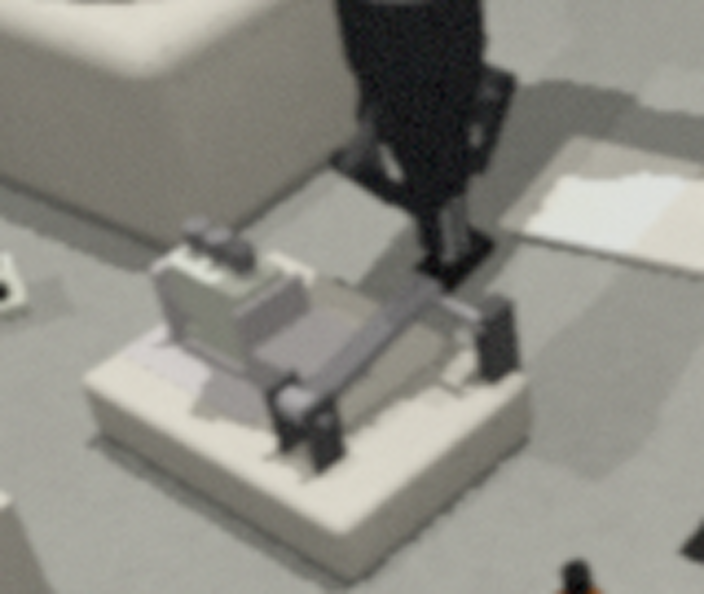

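View pics/w16.png

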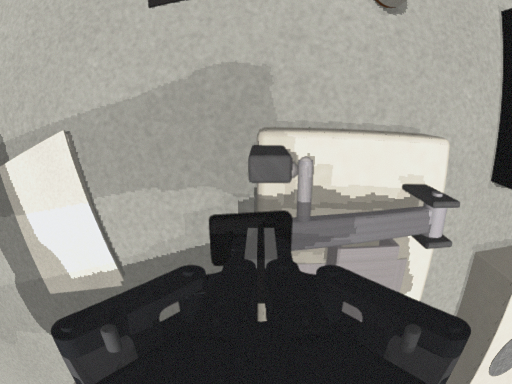

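```bash
python3 - <<'E'
from h import *
for z in (.07,.062,.056,.052,.048,.044,.040):
    r=manip.servo_line(np.array([.495,-.2463,z]),velocity=.025,max_force=28)
    s=manip.state();print(r,round(s["time_s"],2),s["eef_pos"].round(4),s["ft_force"].round(1))
    if r: break
im=manip.get_image("scene");cv2.imwrite("pics/s17.png",cv2.resize(im["frame"][75:210,90:250],None,fx=4.4,fy=4.4,interpolation=2))
E
```

```text
False 35.44 [ 0.4955 -0.2466  0.0703] [-0.5 -0.4  5.2]
False 35.91 [ 0.4948 -0.2461  0.0615] [0.2 0.2 0.4]
False 36.3 [ 0.4949 -0.2462  0.0557] [ 0.1 -0.2  0.2]
False 36.61 [ 0.4954 -0.2463  0.0522] [ 1.3 -1.1  2. ]
False 36.92 [ 0.4953 -0.2463  0.048 ] [ 1.6 -0.3  3.1]
False 37.23 [ 0.4956 -0.2464  0.0459] [-4.6 -0.1 18.6]
True 37.47 [ 0.4957 -0.2466  0.0454] [-9.3  0.  25.1]
```

View pics/s17.png

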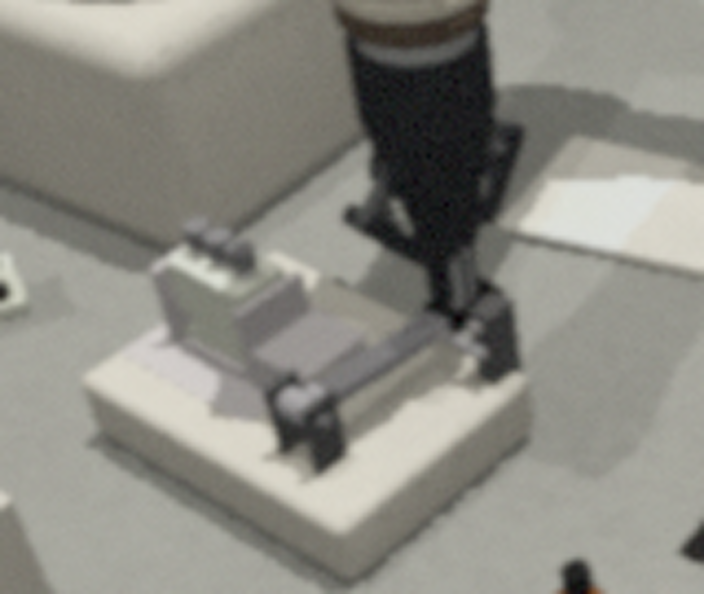

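```bash
python3 - <<'E'
from h import *
manip.servo_line(np.array([.495,-.2463,.075]),velocity=.04)
manip.servo_line(np.array([.495,-.2463,.20]),velocity=.15)
manip.movep(np.array([.45,-.27,.25]),down(3.7)); manip.wait(.5)
im,T=wrist();cv2.imwrite("pics/w18.png",im["frame"])
s=manip.state();print(s["time_s"],s["eef_pos"],s["ft_force"])
q=manip.get_image("scene");cv2.imwrite("pics/s18.png",cv2.resize(q["frame"][75:210,90:250],None,fx=4.4,fy=4.4,interpolation=2))
cv2.imwrite("pics/s18f.png",q["frame"])
E
```

```text
40.3833 [ 0.45013845 -0.26970112  0.24986183] [0.40240518 0.74187774 0.18755033]
```

View pics/s18.png

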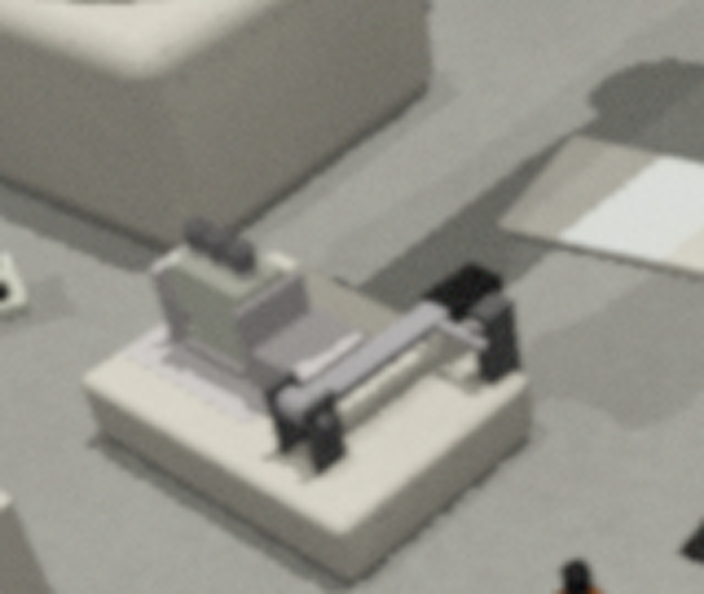

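View pics/w18.png

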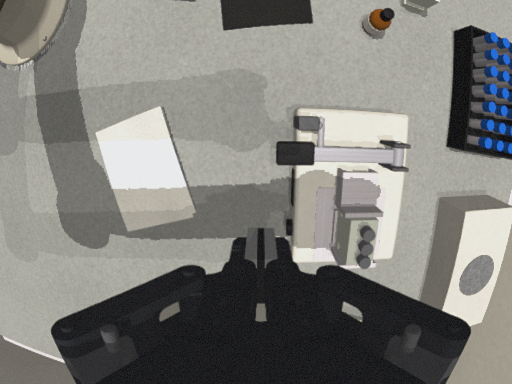

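View pics/s18f.png

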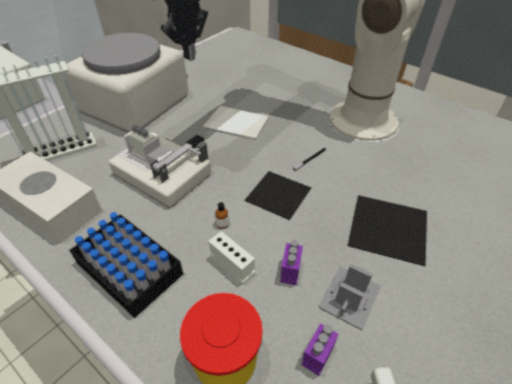

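The scene view shows the lever still down with its pad at about (190,142) px. The carrier is upright between the bay walls at about (145,140), and the bottle and long carrier have not moved. I'm handing the job in.

```bash
python3 - <<'E'
from plant import manip
print(manip.close_job(), manip.state()["time_s"])
E
```

```text
the job is handed in; nothing more can be done
the job is handed in; nothing more can be done
```

The job is done and handed in, with the clock at 40.4 s of the 72 s allowed. I lifted the carrier out of the dock by its ends and stood it on the smaller black mat. After letting go, I took it by its broad sides and lowered it into the mixer bay. Then I pressed the lever to its stop with shut fingers and moved the arm clear.

**Last checks:**
- **Carrier:** The carrier touched down at the tool height expected for the bay floor. The last pictures show it upright in the bay.
- **Lever:** The pressing force dropped off after the roller, then rose to 25 N at the hard stop. Once I let go, the lever stayed down by itself.
- **Bystanders:** The long carrier and the bottle look unmoved by eye in the last picture; I did not measure them.

**What went wrong or disagreed:**
- **First grasp:** The fingertips are really about 40 mm short of the stated TCP, as two cameras and the finger opening showed. My first grasp therefore held the tube caps (opening 50 mm) and lifted the carrier about 41 mm. I lowered it straight back into the dock and gripped it again properly by the ends (opening 59 mm).
- **Tongue in the notch:** No camera could see it. I infer the lock only from the lever staying down.

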